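Book in a bearing block and hold the release key turned

ROBOT

A 6-joint arm with a two-finger parallel gripper is mounted at the origin on the work surface. World frame = base frame: x ahead of the robot, y to its left, z up, the work surface at z = 0. Lengths are in m, angles in rad, forces in N, time in s.
With the tool pointing down it reaches from about 0.375 to 0.975 m from the base axis. Payload 3.8 kg.
Tool frame: the origin (TCP) lies on the mounting face of the last link; the fingertips stand 173 mm ahead of it and the grasp point (between the pads) lies 155 mm ahead of it; z points along the fingers, y is the direction in which the jaws open and shut (so a half turn about z gives the same grasp; the last joint's range is limited). The gripper opens to 85 mm and grips with 20 to 120 N. Pads are 22 mm wide; open, the fingers measure 114 mm over their backs; the gripper's body (76 mm by 85 mm) begins 54 mm behind the grasp point. The pads swing forward as they close: fully open they stand 13 mm farther back than shut.
Start: joints at [1.106, 0.264, 1.604, -0, 1.274, -0.037], TCP at [0.28, 0.614, 0.405] pointing down, gripper open.
Joint ranges: [-2.63, 2.63], [-0.94, 2.18], [0.31, 2.57], [-1.31, 4.45], [0, 2.66], [-2.55, 2.55]. Speed limits (rad/s): [2.57, 2.57, 3.14, 3.14, 3.14, 3.14].

INTERFACE

Orientations are given as a rotation vector (axis times angle).
In Python, from workcell import bot gives the robot as it stands.
- The arm moves only by the shell command python3 -m jog 'ROWS' [FORCE]. ROWS is JSON, a list that holds one entry, the list of rows, each a list of 7 numbers: the closure, from 0 (fully open) to 1 (shut), then the shift along the tool's x, y, z in cm, then the turn, a rotation vector about the tool's x, y, z in rad. A call has 1 to 12 rows; each row is the pose to reach, as a shift and turn from the pose commanded when the call began, along the tool's axes at that moment; what a row does not reach only later rows make up. A row lasts 1/8 s, in which the tool goes at most 62.5 mm and 10.7 degrees, less where a joint would pass 70% of its speed; a pose out of reach is approached as far as the arm can. A call with a gripper value outside its range is refused whole. The fingers move at their own pace and stop on an object; FORCE is the grip in N (left out, the last holds). Time passes only in rows, so rows that repeat a pose let the fingers close. It gives the time, the measured TCP pose, the force and the opening at its end, in the units of the state.
- bot.read_state(): the state, without advancing time (a new reading comes with each control period).
- bot.read_camera(name): name is "scene" or "top" or "wrist"; returns the picture (420x560x3 uint8, red, green, blue); there is no depth.
- bot.camera_model(name): a dict with "intrinsics" (3x3 intrinsics, pixels), "rvec" (rotation vector, rad) and "tvec" (3), from world to camera coordinates, as OpenCV has them. Camera axes: x right, y down, z forward; pixel columns grow to the right and rows downward; lengths in m; the calibration is good to about 2 mm. A picture is of the moment at which its call begins: read the wrist's pose just before it. camera_model takes no time and is no camera call; for the wrist camera it gives the pose at the moment of the call.
- bot.finish_job(): hands the job in, once; it reports no verdict.
The state is a dict: "time": time; "q": joint angles; "joint_vel": joint speeds; "joint_torque": joint torques, N m; "tool_pos": TCP position; "tcp_rot": TCP orientation; "wrist_force": force on the tool from outside, world axes, zero at the start; "torque": the same for the moment, N m; "width": opening from 0.0 (shut) to 1.0 (fully open).
Only numpy, scipy, OpenCV 4.12 (cv2) and the standard library are available. Lean on these libraries where they do the work, as an engineer would, in place of code of your own. Each camera call takes 0.05 s, during which the arm holds its last target.

TASK

At the booking-in station of the parts store, set the steel bearing block fully down and level into the one nest whose pocket matches its foot, and let go of it. Then take the flat-bladed key from the key stand, push it fully home in the lock of the grey box, wiggling it past the sticky pins, turn it a quarter turn clockwise (seen from above) against the spring and finish while still gripping the key and holding it turned and fully in. Leave everything else on the bench where it is.

Things in the scene. Friction and masses are not known exactly. Their poses are not given: they have to be found in the camera images.
- block_center (a point): Centre of the loose steel bearing block (0.35 kg), half-way up its 42 mm height; z up. Foot 72 mm in x, 34 mm in y, 12 mm thick; above it a round-topped hump 40 mm long in x, 34 mm wide in y, bore along y. Grip the flat faces 34 mm apart in y, 11 mm above this point, so that the fingertips clear the nest. Starts standing on the bench. It may go in either way round.
- nest_oblong_hole0 (a point): Centre of the pocket mouth of the bearing block's nest: fixed grey slab 100 x 66 x 17 mm, its top at this height, with an oblong pocket 76 mm in x, 38 mm in y, 9 mm deep, 3 mm chamfer. Seated, the block's centre is 12 mm above this point. Three such slabs lie in a row, 90 mm apart along y, on a 6 mm aluminium plate; their order varies.
- nest_square: The slab with a square pocket (50 mm), too small for the block. Origin under its centre. Fixed.
- nest_round: The slab with a round pocket (52 mm), too small for the block. Origin under its centre. Fixed.
- key_grip (a point): Grip point of the loose steel key (70 g), in its flat upright bow: 34 mm in x, 10 mm thick in y (grip across y), 32 mm high. The point is 56 mm above the blade's tip, 11 mm under the top of the bow; z up along the key. Below the bow a shoulder 26 x 10 x 6 mm, then a blade 18 mm (x) by 4 mm (y), 30 mm long, with a rounded tip. A half turn about z makes no difference.
- key_tip (a point): Middle of the tip of the key's blade, on the key's axis, 56 mm below the grip point. Same axes as the key.
- key_stand: Fixed wooden key stand 130 x 50 x 40 mm, long in its x, origin under its centre. The key starts upright in a slot 33 mm from the middle towards -x, its shoulder resting on the stand's top, its bow 38 mm proud of it; lift it 31 mm or more to clear the slot.
- lock_mouth (a point): Centre of the keyway mouth on the brass lock plug, 55 mm above the bench; z up, the lock's axis. At lock 0 the keyway is 20.6 mm along this x, 6.6 mm along this y, with a 2 mm chamfer, deeper than the blade is long. Fully home the key's shoulder lies on the plug, the tip 30 mm below this point. A bezel ring round the plug (radius 21 to 31 mm) stands 2 mm higher. This frame does not turn with the plug.
- lock_box: Fixed grey steel box, 90 x 90 x 55 mm, around the lock, origin under its centre. In the keyway two sticky pins, one from each long side, 15 and 23 mm deep, stand up to 4 mm in; the blade pushes each aside and it stays there. Each resists a straight push with 10 to 17 N, less if the key is wiggled 1 or 2 mm sideways along y.
- lock (a joint): Turn of the lock plug in rad: 0 at rest (start), growing clockwise seen from above, stop at 1.62; a quarter turn is 1.57. The key has some slack in the keyway, so the plug lags it by about 0.15 rad. A spring returns it to 0 when let go: 0.035 N m at 0, about 0.145 N m at a quarter turn.
- square_key: Bystander: the other key in the stand, with a round knob (24 mm diameter) and a thick square shank, 66 mm from the first key along the stand; does not fit the lock. Leave. Origin at the shank's tip.
- bearing: Bystander: loose steel bearing ring, 46 mm diameter, 18 mm high, origin under its centre. Leave.
- flange: Bystander: loose square steel flange, 45 mm, with a round boss, 24 mm high, origin under its centre. Leave.
- tape_roll: Bystander: roll of tape lying flat, 100 mm diameter, 48 mm high, origin under its centre. Leave.
- carton: Bystander: small carton 110 x 90 x 70 mm, origin under its centre. Leave.
- jar: Bystander: white jar 70 mm diameter, 90 mm high, origin under its centre. Leave.
- driver: Bystander: screwdriver with a black handle, about 200 mm long, lying on the bench. Leave.
Things that resemble listed ones, but are neither listed nor needed, are in the scene too. Leave any pink or yellow look-alike of the part that bears block_center alone.

How it is judged:
On the way, in this order (a step that is already met when the one before it is completed fails the run):
1. the bearing block sits fully down in its matching nest, let go (horizontal distance between block_center and nest_oblong_hole0 below 0.005 m and z of block_center in the frame of nest_oblong_hole0 below 0.0145 m and angle between block_center's own z axis and vertical below 0.07 rad and angle between the x axis of block_center and the x axis of nest_oblong_hole0, either way round below 0.12 rad and contact force between the fingers and block below 0.1 N), for 0.2 s.
2. the flat key is fully home in the lock, not yet turned (horizontal distance between key_tip and lock_mouth below 0.004 m and z of key_tip in the frame of lock_mouth below -0.026 m and angle between key_tip's own z axis and vertical below 0.12 rad and value of joint lock below 0.4 rad), for 0.1 s.
3. the key, gripped and fully in, is turned a quarter clockwise (horizontal distance between key_tip and lock_mouth below 0.004 m and z of key_tip in the frame of lock_mouth below -0.026 m and angle between key_tip's own z axis and vertical below 0.12 rad and contact force between the fingers and key above 2 N and value of joint lock above 1.2 rad), for 0.2 s.
At the end, for the whole second after the job is handed in: Block released in the oblong nest: 5 mm of centre, 2.5 mm of fully down, level to 0.07 rad, in line to 0.12 rad. Key in the lock: 4 mm of its axis, 4 mm of fully home, upright to 0.12 rad, turned at least 1.2 rad clockwise, at rest, gripped with over 2 N (all of step 1 and all of step 3 and velocity of joint lock between -0.1 and 0.1 rad/s); the arm keeps its last pose, push and grip.
It fails at once if another thing on the bench was moved more than 20 mm (distance of any of square_key, bearing, flange, tape_roll, carton, jar, driver from where it was at the start of the episode above 0.02 m).
It also fails if it takes over 61 s, if anything falls off the work surface, if the arm or the gripper's body presses on something with over 40 N, if the wrist force passes 120 N, or if a joint passes its speed limit or range.

## Working session

There is one attempt and no reset: what is moved stays moved. The work goes in short steps, Python scripts to look and compute and a shell command to move; the robot and the scene stay as the last step left them, time stands still between calls to the robot, and variables do not carry over. Pictures are saved under pics/ and viewed, and the job is handed in when it is done.

```bash
ls; mkdir -p pics
python3 - <<'E'
from workcell import bot
import cv2
print(bot.read_state())
for n in ["scene","top","wrist"]:
    m=bot.camera_model(n); print(n,m)
    cv2.imwrite(f"pics/{n}0.png",bot.read_camera(n)[:,:,::-1])
E
```

```text
pics
{'time': 0.0, 'q': array([ 1.10607701e+00,  2.64753445e-01,  1.60539202e+00,  1.08236218e-06,
        1.27370060e+00, -3.68875098e-02]), 'joint_vel': array([ 0.00062608,  0.00033648, -0.00019511, -0.00058025,  0.00242339,
       -0.00015464]), 'joint_torque': array([-1.03250924e-03, -5.15089095e+01, -3.67327666e+01, -2.37095774e-04,
        1.26278854e-02, -4.39969222e-05]), 'tool_pos': array([0.27989374, 0.61385031, 0.40335166]), 'tcp_rot': array([-0.66680411, -3.06943725,  0.00342789]), 'wrist_force': array([ 0.26248012,  0.76860923, -0.7932756 ]), 'torque': array([-0.03074693, -0.03152339,  0.01380949]), 'width': 0.9976632971580945}
scene {'intrinsics': array([[520.14412837,   0.        , 275.90374943],
       [  0.        , 520.14412837, 207.60216777],
       [  0.        ,   0.        ,   1.        ]]), 'rvec': array([ 1.28942713,  2.10076316, -1.02994262]), 'tvec': array([ 0.21642762, -0.22050307,  2.0387866 ])}
top {'intrinsics': array([[387.54462082,   0.        , 278.51411523],
       [  0.        , 387.54462082, 209.18736012],
       [  0.        ,   0.        ,   1.        ]]), 'rvec': array([ 2.12807939, -2.17444925,  0.11228939]), 'tvec': array([0.04429912, 0.50241546, 0.97117772])}
wrist {'intrinsics': array([[359.64085274,   0.        , 276.58747332],
       [  0.        , 359.64085274, 209.42169255],
       [  0.        ,   0.        ,   1.        ]]), 'rvec': array([-2.42524824, -1.55916698, -0.22995297]), 'tvec': array([-0.67364024, -0.03792681,  0.37929707])}
```

View pics/scene0.png

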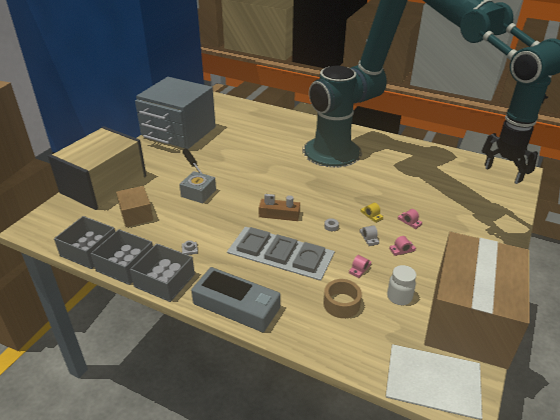

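View pics/top0.png

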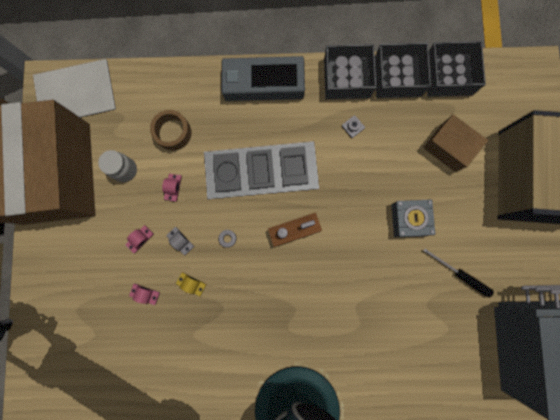

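View pics/wrist0.png

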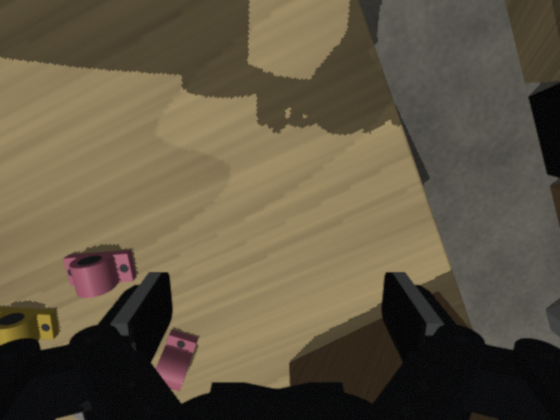

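The top view shows the grey block at (180,240). Its look-alikes are pink at (172,187), (140,239) and (145,295), and yellow at (191,285). The nests are at about (227,172), (260,169) and (293,166), the key stand at (295,229) and the lock at (415,218). I'll enlarge these areas to check.

```bash
cat > h.py <<'E'
import numpy as np, cv2
from scipy.spatial.transform import Rotation as R
from workcell import bot
def ray(m,px):
    K=np.array(m["intrinsics"]);Rm=cv2.Rodrigues(np.array(m["rvec"]))[0];t=np.array(m["tvec"])
    c=-Rm.T@t
    d=np.c_[np.atleast_2d(px).astype(float),np.ones(len(np.atleast_2d(px)))]@np.linalg.inv(K).T@Rm
    return c,d
def plane(m,px,z):
    c,d=ray(m,px); return c+d*((z-c[2])/d[:,2])[:,None]
def proj(m,P):
    return cv2.projectPoints(np.atleast_2d(P).astype(float),np.array(m["rvec"]),np.array(m["tvec"]),np.array(m["intrinsics"]),None)[0][:,0]
E
python3 - <<'E'
from h import *
im=cv2.imread("pics/top0.png")
a=cv2.resize(im[130:260,120:320],None,fx=4,fy=4,interpolation=cv2.INTER_CUBIC)
b=cv2.resize(im[190:250,380:450],None,fx=8,fy=8,interpolation=cv2.INTER_CUBIC)
cv2.imwrite("pics/a.png",a);cv2.imwrite("pics/b.png",b)
m=bot.camera_model("top")
for n,px,z in [("block",(180,240),.04),("nest1",(227,172),.023),("nest2",(260,169),.023),("nest3",(293,166),.023),("key",(307,225),.07),("lock",(416,217),.055),("jar",(113,162),.09)]:
    print(n,plane(m,px,z).round(4))
E
```

```text
block [[0.4287 0.2859 0.04  ]]
nest1 [[0.6062 0.1677 0.023 ]]
nest2 [[0.6122 0.0803 0.023 ]]
nest3 [[ 0.6181 -0.007   0.023 ]]
key [[ 0.4576 -0.0366  0.07  ]]
lock [[ 0.4729 -0.3102  0.055 ]]
jar [[0.6235 0.4417 0.09  ]]
```

View pics/a.png

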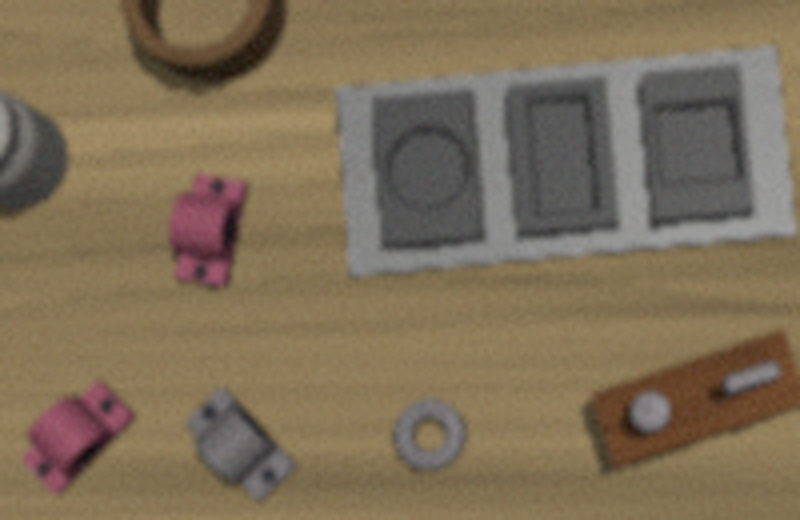

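View pics/b.png

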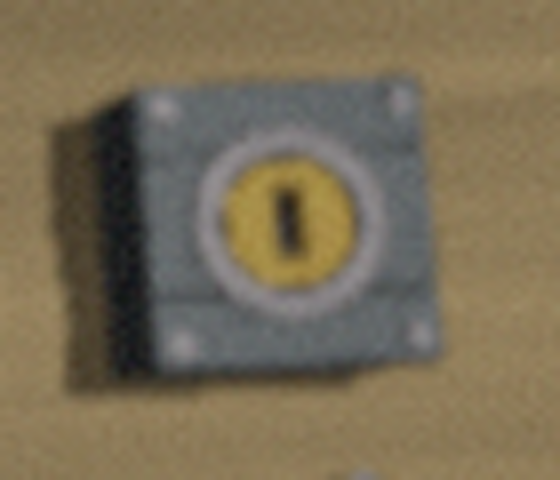

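The grey block, the oblong nest (middle), the flat bow on the right of the stand and the keyway are all clear in the crops. Next I'll work out the geometry for the first move.

```bash
cat >> h.py <<'E'
def tool():
    s=bot.read_state(); return np.array(s["tool_pos"]),R.from_rotvec(s["tcp_rot"]).as_matrix(),s
def yawR(yaw):  # tool down, tool y axis at world angle yaw
    y=np.array([np.cos(yaw),np.sin(yaw),0]); z=np.array([0,0,-1.]); return np.c_[np.cross(y,z),y,z]
def delta(p,yaw):
    p0,R0,s=tool()
    best=min((R.from_matrix(R0.T@yawR(yaw+k*np.pi)).as_rotvec() for k in (0,1)),key=np.linalg.norm)
    print("now",p0.round(4),"yaw",np.arctan2(R0[1,1],R0[0,1]).round(4),"q",s["q"].round(2),"F",s["wrist_force"].round(1),"w",round(s["width"],3))
    print("shift cm",(100*R0.T@(np.array(p)-p0)).round(2),"turn",best.round(3))
def cam_in_tool():
    p,R0,s=tool(); m=bot.camera_model("wrist"); Rc=cv2.Rodrigues(m["rvec"])[0]; c=-Rc.T@m["tvec"]
    return R0.T@(c-p), R0.T@Rc.T
E
python3 - <<'E'
from h import *
p,R0,s=tool(); print(R0.round(3)); 
c,Rt=cam_in_tool(); print(c.round(4),Rt.round(3))
# yaw of block y axis
m=bot.camera_model("top")
a=plane(m,[(120+210/4,130+405/4)],.012)[0];b=plane(m,[(120+270/4,130+478/4)],.012)[0]
yx=np.arctan2(*(a-b)[[1,0]]); print("block x yaw",yx,a,b)
by=yx+np.pi/2
delta([0.43,0.286,.30],by)
E
```

```text
[[-0.91   0.415 -0.001]
 [ 0.415  0.91  -0.002]
 [ 0.    -0.002 -1.   ]]
[ 0.0738 -0.0003  0.0307] [[-0.001 -0.957 -0.291]
 [ 1.    -0.001  0.   ]
 [-0.    -0.291  0.957]]
block x yaw 0.688606465625899 [0.45342904 0.31358379 0.012     ] [0.40486673 0.2736172  0.012     ]
now [0.2799 0.6139 0.4036] yaw 1.143 q [ 1.11  0.26  1.61  0.    1.27 -0.04] F [ 0.   0.8 -0.1] w 0.997
shift cm [-27.26 -23.59  10.4 ] turn [-2.000e-03 -1.000e-03 -1.116e+00]
```

```bash
python3 -m jog '[[[0,-14,-12,5,0,0,-0.56],[0,-27.3,-23.6,10.4,0,0,-1.11],[0,-27.3,-23.6,10.4,0,0,-1.11],[0,-27.3,-23.6,10.4,0,0,-1.11],[0,-27.3,-23.6,10.4,0,0,-1.11],[0,-27.3,-23.6,10.4,0,0,-1.11],[0,-27.3,-23.6,10.4,0,0,-1.11],[0,-27.3,-23.6,10.4,0,0,-1.11]]]'
python3 - <<'E'
from h import *
np.set_printoptions(suppress=True)
m=bot.camera_model("wrist");im=bot.read_camera("wrist");cv2.imwrite("pics/w1.png",im[:,:,::-1])
import pickle;pickle.dump(m,open("w1.pkl","wb"))
p,R0,s=tool();print(s["time"],p,R0.round(3),s["q"].round(3)); print(proj(m,[[0.43,.286,.04]]))
E
```

```text
time: 1.15
tool_pos: [0.4306, 0.285, 0.3]
tcp_rot: [1.046, -2.961, 0.0]
wrist_force: [-0.3, -0.7, 0.6]
width: 1.001
1.2 [0.43055823 0.28587859 0.30049559] [[-0.777 -0.629 -0.001]
 [-0.629  0.777  0.   ]
 [ 0.     0.    -1.   ]] [ 0.538  0.057  2.046  0.     1.04  -1.713]
[[279.04736829 216.51659228]]
```

View pics/w1.png

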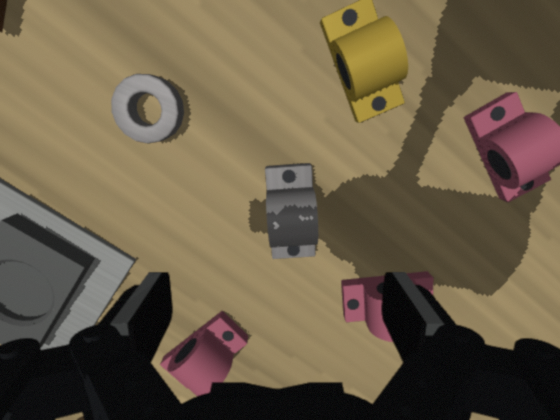

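The wrist view shows the grey block at (291,211), with foot holes near (289,177) and (293,250). A pink look-alike lies to the right at (385,305). I'll measure the block from its holes and foot corners.

Run:
```python
from h import *
im=cv2.imread("pics/w1.png")
cv2.imwrite("pics/c.png",cv2.resize(im[140:340,240:440],None,fx=3,fy=3,interpolation=cv2.INTER_CUBIC))
```

```text
(no output)
```

View pics/c.png

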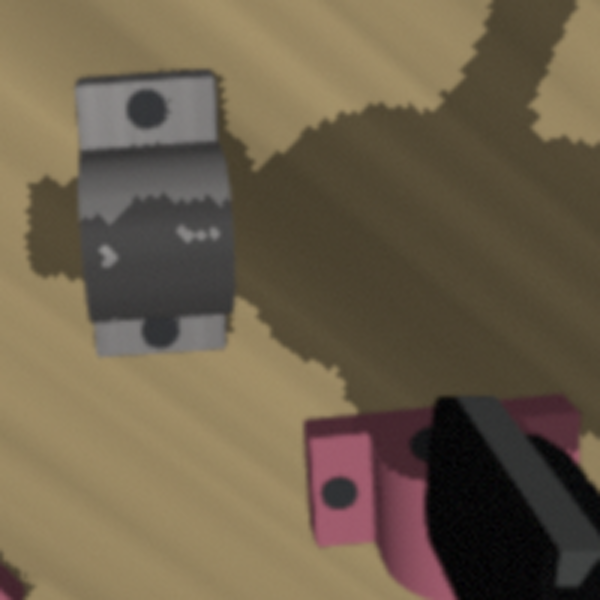

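Run:
```python
from h import *
import pickle
m=pickle.load(open("w1.pkl","rb"))
f=lambda u,v:(240+u/3,140+v/3)
A,B,C,D,H1,H2=plane(m,[f(78,85),f(214,77),f(226,348),f(97,356),f(146,108),f(160,328)],.012)
print([np.linalg.norm(x-y).round(4) for x,y in [(A,B),(B,C),(C,D),(D,A)]])
cen=(A+B+C+D)/4; ax=(A+B-C-D)/2; yx=np.arctan2(ax[1],ax[0]); print(cen,yx%np.pi, "holes",(H1+H2)/2,np.arctan2(*(H1-H2)[[1,0]])%np.pi,np.linalg.norm(H1-H2))
P=plane(m,[f(318,546),f(306,425)],.0); print("pink",P)
yv=np.array([-np.sin(yx),np.cos(yx)]);xv=np.array([np.cos(yx),np.sin(yx)])
for q in P: print("pink rel block x,y",(q[:2]-cen[:2])@xv,(q[:2]-cen[:2])@yv)
delta([cen[0],cen[1],.032+.155],yx+np.pi/2)
```

```text
[np.float64(0.0328), np.float64(0.071), np.float64(0.0335), np.float64(0.0713)]
[0.42955284 0.297725   0.012     ] 0.745107435330139 holes [0.42961772 0.29753411 0.012     ] 0.7510283111400335 0.057814079507308484
pink [[0.4780709  0.39975201 0.        ]
 [0.45133217 0.37111196 0.        ]]
pink rel block x,y -0.10484099660082923 -0.04209368396187747
pink rel block x,y -0.06576822119983385 -0.039173034827323934
now [0.4306 0.2859 0.3005] yaw 2.2511 q [ 0.54  0.06  2.05  0.    1.04 -1.71] F [-0.1 -0.3 -0. ] w 1.0
shift cm [-0.67  0.98 11.35] turn [ 0.    -0.    -0.065]
```

```bash
python3 -m jog '[[[0.1,-0.67,0.98,5,0,0,-0.065],[0.1,-0.67,0.98,9,0,0,-0.065],[0.1,-0.67,0.98,11.4,0,0,-0.065],[0.1,-0.67,0.98,11.4,0,0,-0.065],[1,-0.67,0.98,11.4,0,0,-0.065],[1,-0.67,0.98,11.4,0,0,-0.065],[1,-0.67,0.98,11.4,0,0,-0.065],[1,-0.67,0.98,11.4,0,0,-0.065],[1,-0.67,0.98,11.4,0,0,-0.065],[1,-0.67,0.98,11.4,0,0,-0.065]]]' 50
python3 - <<'E'
from h import *
delta([0.4296,.2976,.187],0.745+np.pi/2)
E
```

```text
time: 2.45
tool_pos: [0.4305, 0.2987, 0.1885]
tcp_rot: [-1.145, 2.922, 0.002]
wrist_force: [-1.4, 0.9, 7.1]
width: 0.387
now [0.4305 0.2987 0.1885] yaw 2.3177 q [ 0.56  0.22  2.11  0.    0.81 -1.76] F [-1.4  0.9  7.1] w 0.387
shift cm [ 0.14 -0.02  0.15] turn [-0.     0.003  0.002]
```

Run:
```python
from h import *
m=bot.camera_model("top")
f=lambda u,v:(120+u/4,130+v/4)
A,B=plane(m,[f(340,90),f(775,48)],.006)
C,D=plane(m,[f(350,277),f(795,235)],.006)
print("row dirs",[np.arctan2(*(x)[[1,0]]) for x in (A-B,C-D)])
p=plane(m,[f(525,95),f(598,95),f(602,213),f(534,215)],.023);print(p.mean(0),p)
print("nest x", np.arctan2(*(p[0]+p[1]-p[2]-p[3])[[1,0]]))
delta([0.645,.083,.32],0.08+np.pi/2)
```

```text
row dirs [np.float64(1.6440884005275676), np.float64(1.6426788214430965)]
[0.61329814 0.07713731 0.023     ] [[0.65403923 0.10291096 0.023     ]
 [0.65281533 0.05445086 0.023     ]
 [0.57330327 0.05322771 0.023     ]
 [0.57303471 0.09795973 0.023     ]]
nest x 0.0384467620949207
now [0.4305 0.2987 0.1885] yaw 2.3177 q [ 0.56  0.22  2.11  0.    0.81 -1.76] F [-1.4  0.9  7.1] w 0.387
shift cm [ -1.14 -30.4  -13.13] turn [0.001 0.003 0.667]
```

```bash
python3 -m jog '[[[1,0,0,-2,0,0,0],[1,0,0,-7,0,0,0],[1,-1.1,-8,-13,0,0,0.18],[1,-1.1,-30.4,-13,0,0,0.67],[1,-1.1,-30.4,-13,0,0,0.67],[1,-1.1,-30.4,-13,0,0,0.67],[1,-1.1,-30.4,-13,0,0,0.67],[1,-1.1,-30.4,-13,0,0,0.67],[1,-1.1,-30.4,-13,0,0,0.67]]]'
python3 - <<'E'
from h import *
m=bot.camera_model("wrist");im=bot.read_camera("wrist");cv2.imwrite("pics/w2.png",im[:,:,::-1])
import pickle;pickle.dump(m,open("w2.pkl","wb"))
delta([0.6133,.077,.2],0.073+np.pi/2)
E
```

```text
time: 3.58
tool_pos: [0.6437, 0.0818, 0.3155]
tcp_rot: [0.118, -3.137, -0.0]
wrist_force: [0.2, 1.4, -3.4]
width: 0.387
now [0.6432 0.0826 0.3154] yaw 1.6475 q [ 0.09  0.28  1.75  0.    1.11 -1.56] F [ 0.2 -0.2 -4. ] w 0.386
shift cm [ 2.99 -0.34 11.55] turn [ 0.    -0.003  0.004]
```

View pics/w2.png

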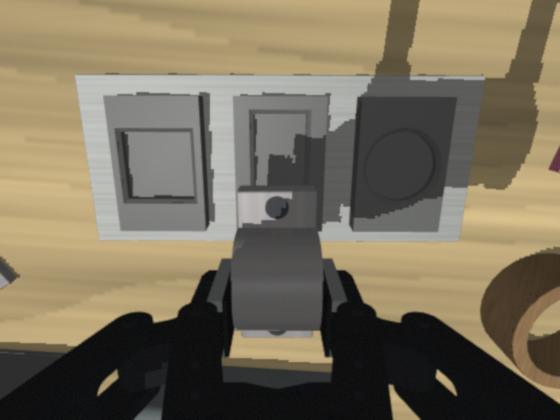

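Run:
```python
from h import *
im=cv2.imread("pics/w2.png")
cv2.imwrite("pics/d.png",cv2.resize(im[60:350,200:350],None,fx=2,fy=2,interpolation=cv2.INTER_CUBIC))
cv2.imwrite("pics/e.png",cv2.resize(im[70:255,70:470],None,fx=2,fy=2,interpolation=cv2.INTER_CUBIC))
```

```text
(no output)
```

View pics/d.png

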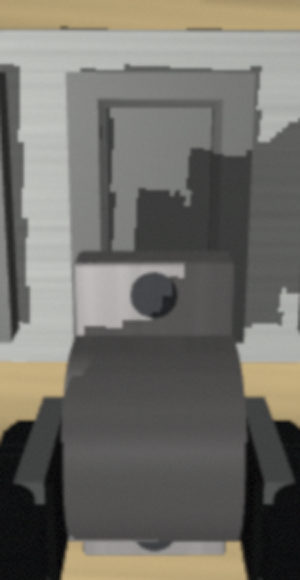

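View pics/e.png

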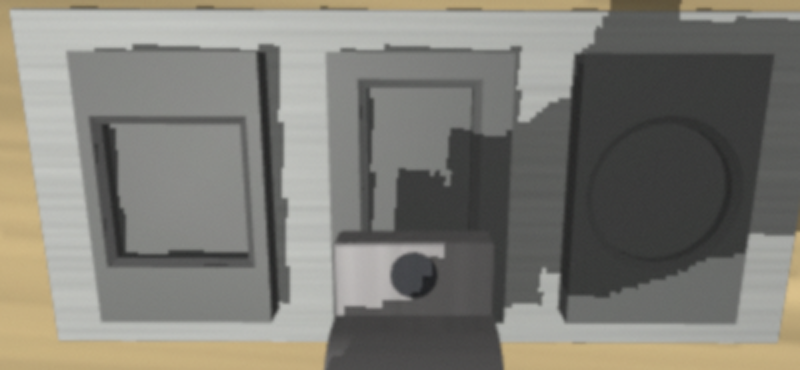

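Run:
```python
from h import *
import pickle
m=pickle.load(open("w2.pkl","rb"))
f=lambda u,v:(70+u/2,70+v/2)
L=plane(m,[f(67,52),f(258,52),f(271,321),f(102,321)],.023)
Rr=plane(m,[f(583,54),f(773,55),f(737,322),f(568,322)],.023)
for Q in (L,Rr):
    print(Q.mean(0),[np.linalg.norm(Q[i]-Q[(i+1)%4]).round(4) for i in range(4)],"yaws",[np.arctan2(*(a)[[1,0]]).round(3) for a in (Q[0]-Q[3],Q[1]-Q[2])])
c=(L.mean(0)+Rr.mean(0))/2; d=Rr.mean(0)-L.mean(0); yaw=np.arctan2(d[1],d[0])-np.pi/2
print("mid centre",c,"dist",np.linalg.norm(d),"x yaw",yaw)
xv=np.array([np.cos(yaw),np.sin(yaw),0]);yv=np.array([-np.sin(yaw),np.cos(yaw),0])
for q in plane(m,[f(327,53),f(517,53),f(358,81),f(482,80)],.023): print("mid feat rel",((q-c)@xv).round(4),((q-c)@yv).round(4))
p0,R0,s=tool()
H,E1,E2=plane(m,[f(414,275),f(334,244),f(494,242)],p0[2]-.1765)
cb=(E1+E2)/2
print("hole in tool",R0.T@(H-p0),"far edge mid in tool",R0.T@(cb-p0), np.linalg.norm(E1-E2))
n=plane(m,[(200+153/2,60+545/2)],p0[2]-.1765)[0]; print("near edge(bottom, approx)",R0.T@(plane(m,[(200+153/2,60+553/2)],p0[2]-.1765)[0]-p0))
```

```text
[ 0.622728   -0.00779582  0.023     ] [np.float64(0.0663), np.float64(0.0993), np.float64(0.0654), np.float64(0.0993)] yaws [np.float64(-3.069), np.float64(-3.078)]
[0.60989679 0.17156288 0.023     ] [np.float64(0.0661), np.float64(0.0988), np.float64(0.0655), np.float64(0.0991)] yaws [np.float64(-3.057), np.float64(-3.063)]
mid centre [0.6163124  0.08188353 0.023     ] dist 0.1798170812520548 x yaw 0.07141768267209558
mid feat rel -0.0495 -0.0326
mid feat rel -0.0498 0.0334
mid feat rel -0.0402 -0.022
mid feat rel -0.0407 0.0215
hole in tool [ 0.0298311  -0.00110989  0.17659048] far edge mid in tool [ 0.03680446 -0.00110573  0.17661156] 0.03343766526287744
near edge(bottom, approx) [-0.03404651 -0.00144195  0.17639722]
```

Run:
```python
from h import *
delta([0.6174,.0831,.225],0.0714+np.pi/2)
```

```text
now [0.6432 0.0826 0.3154] yaw 1.6475 q [ 0.09  0.28  1.75  0.    1.11 -1.56] F [ 0.2 -0.2 -4. ] w 0.386
shift cm [2.54 0.24 9.05] turn [ 0.    -0.003  0.005]
```

```bash
python3 -m jog '[[[1,2.54,0.24,5,0,0,0.005],[1,2.54,0.24,9,0,0,0.005],[1,2.54,0.24,9,0,0,0.005],[1,2.54,0.24,9,0,0,0.005]]]'
python3 - <<'E'
from h import *
m=bot.camera_model("wrist");im=bot.read_camera("wrist");cv2.imwrite("pics/w3.png",im[:,:,::-1])
import pickle;pickle.dump(m,open("w3.pkl","wb"))
cv2.imwrite("pics/w3c.png",cv2.resize(im[20:300,150:410,::-1],None,fx=2,fy=2,interpolation=cv2.INTER_CUBIC))
delta([0.6174,.0831,.200],0.0714+np.pi/2)
E
```

```text
time: 4.12
tool_pos: [0.619, 0.0839, 0.2281]
tcp_rot: [-0.115, 3.138, 0.0]
wrist_force: [-0.6, 0.2, -3.8]
width: 0.392
now [0.6198 0.0838 0.2291] yaw 1.6441 q [ 0.09  0.33  1.87  0.    0.94 -1.55] F [ 0.3  0.1 -3.4] w 0.388
shift cm [ 0.26 -0.05  2.91] turn [0.    0.004 0.002]
```

View pics/w3c.png

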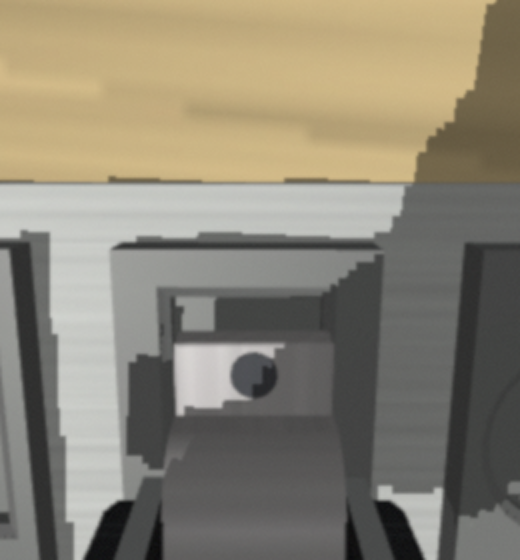

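Run:
```python
from h import *
import pickle
m=pickle.load(open("w3.pkl","rb"))
f=lambda u,v:(150+u/2,20+v/2)
p0,R0,s=tool()
S=plane(m,[f(112,250),f(378,252),f(157,288)],.023)
F=plane(m,[f(173,345),f(333,343),f(254,376)],p0[2]-.1765)
T=lambda q:(R0.T@(q-p0)).round(4)
for n,q in zip("slabTL slabTR mouthTL footL footR hole".split(),list(S)+list(F)): print(n,T(q),q.round(4))
sm=T((S[0]+S[1])/2);fm=T((F[0]+F[1])/2)
print("pocket centre in tool",sm[:2]-[.05,0],"block",fm[:2]-[.036,0],T(F[2])[:2]-[.029,0], "slabw",np.linalg.norm(S[0]-S[1]),"footw",np.linalg.norm(F[0]-F[1]))
d=S[1]-S[0];print("slab y yaw",np.arctan2(d[1],d[0]))
d=F[1]-F[0];print("foot y yaw",np.arctan2(d[1],d[0]))
```

```text
slabTL [ 0.0545 -0.0341  0.2059] [0.5688 0.0458 0.023 ]
slabTR [0.054  0.0298 0.2059] [0.5646 0.1096 0.023 ]
mouthTL [ 0.0453 -0.0237  0.2059] [0.5772 0.0569 0.023 ]
footL [ 0.0384 -0.0169  0.1763] [0.5835 0.0642 0.0526]
footR [0.0388 0.0163 0.1763] [0.5806 0.0973 0.0526]
hole [ 3.170e-02 -1.000e-04  1.764e-01] [0.5889 0.0815 0.0526]
pocket centre in tool [ 0.0042 -0.0022] block [ 0.0026 -0.0003] [ 0.0027 -0.0001] slabw 0.06390911029421356 footw 0.03316241117096328
slab y yaw 1.6363213557562606
foot y yaw 1.6566453969690222
```

```bash
python3 -m jog '[[[1,0.25,-0.1,0.5,0,0,0],[1,0.25,-0.1,1.0,0,0,0],[1,0.25,-0.1,1.4,0,0,0],[1,0.25,-0.1,1.4,0,0,0]]]'
python3 - <<'E'
from h import *
m=bot.camera_model("wrist");im=bot.read_camera("wrist");cv2.imwrite("pics/w4.png",im[:,:,::-1])
cv2.imwrite("pics/w4c.png",cv2.resize(im[20:300,150:410,::-1],None,fx=2,fy=2,interpolation=cv2.INTER_CUBIC))
import pickle;pickle.dump(m,open("w4.pkl","wb"))
delta([0.6174,.0831,.2025],0.0714+np.pi/2)
E
```

```text
time: 4.68
tool_pos: [0.616, 0.0816, 0.2121]
tcp_rot: [0.113, -3.138, 0.0]
wrist_force: [-0.1, 0.2, -3.0]
width: 0.387
now [0.6162 0.0816 0.2123] yaw 1.6428 q [ 0.09  0.35  1.88  0.    0.91 -1.55] F [ 1.   0.  -3.4] w 0.389
shift cm [-0.14  0.14  0.98] turn [-0.    -0.001  0.001]
```

View pics/w4c.png

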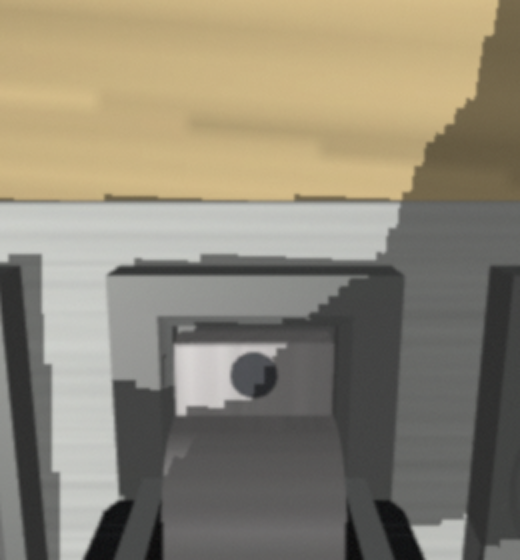

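Run:
```python
from h import *
import pickle
m=pickle.load(open("w4.pkl","rb"))
f=lambda u,v:(150+u/2,20+v/2)
p0,R0,s=tool()
S=plane(m,[f(107,275),f(404,275),f(158,318),f(352,318)],.023)
F=plane(m,[f(174,344),f(334,343),f(254,376)],p0[2]-.1765)
T=lambda q:(R0.T@(q-p0)).round(4)
for n,q in zip("slabTL slabTR mouthL mouthR footL footR hole".split(),list(S)+list(F)): print(n,T(q))
print(p0,s["wrist_force"])
```

```text
slabTL [ 0.0499 -0.0327  0.1894]
slabTR [0.0499 0.0328 0.1894]
mouthL [ 0.0403 -0.0218  0.1894]
mouthR [0.0402 0.0217 0.1894]
footL [ 0.0375 -0.0169  0.1765]
footR [0.0377 0.0164 0.1765]
hole [ 0.0305 -0.0003  0.1765]
[0.61615044 0.08161349 0.21232514] [ 1.00790152  0.0456904  -3.35052085]
```

```bash
python3 -m jog '[[[1,-0.15,0,0,0,0,0],[1,-0.15,0,0.3,0,0,0],[1,-0.15,0,0.6,0,0,0],[1,-0.15,0,0.9,0,0,0],[1,-0.15,0,1.1,0,0,0],[1,-0.15,0,1.1,0,0,0]]]'
```

```text
time: 5.48
tool_pos: [0.6177, 0.0818, 0.2026]
tcp_rot: [0.113, -3.139, 0.0]
wrist_force: [-4.7, -0.6, 4.6]
width: 0.389
```

```bash
python3 -m jog '[[[1,0,0,0.05,0,0,0],[0.3,0,0,0,0,0,0],[0.2,0,0,-0.1,0,0,0],[0,0,0,-0.2,0,0,0],[0,0,0,-1,0,0,0],[0,0,0,-6,0,0,0],[0,0,0,-11,0,0,0],[0,2,0,-14,0,0,0],[0,2,0,-14,0,0,0]]]'
python3 - <<'E'
from h import *
m=bot.camera_model("wrist");im=bot.read_camera("wrist");cv2.imwrite("pics/w5.png",im[:,:,::-1])
import pickle;pickle.dump(m,open("w5.pkl","wb"))
delta([0.45,-.037,.3],0)
E
```

```text
time: 6.6
tool_pos: [0.5984, 0.0805, 0.346]
tcp_rot: [-0.113, 3.133, 0.001]
wrist_force: [0.7, -0.1, -0.6]
width: 0.998
now [0.5981 0.0804 0.3437] yaw 1.6431 q [ 0.09  0.17  1.83 -0.    1.14 -1.55] F [ 0.6  0.5 -0. ] w 0.997
shift cm [ 15.63 -10.64   4.31] turn [-0.003  0.003 -1.499]
```

View pics/w5.png

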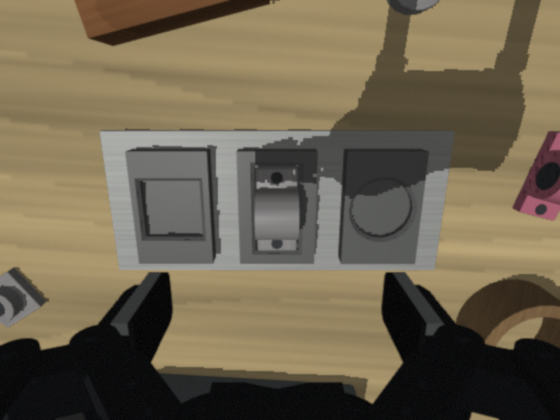

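The block looks seated in the middle nest, with its holes at (276,178) and (277,244). I'll check the fit numerically in a crop.

Run:
```python
from h import *
im=cv2.imread("pics/w5.png")
cv2.imwrite("pics/w5c.png",cv2.resize(im[140:275,225:330],None,fx=5,fy=4.4,interpolation=cv2.INTER_CUBIC))
```

```text
(no output)
```

View pics/w5c.png

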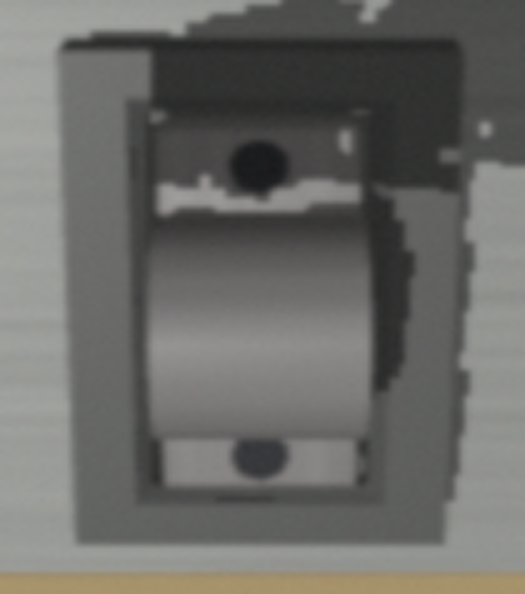

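Run:
```python
from h import *
import pickle
m=pickle.load(open("w5.pkl","rb"))
f=lambda u,v:(225+u/5,140+v/4.4)
S=plane(m,[f(60,48),f(460,50),f(445,543),f(77,543)],.023); c=S.mean(0)
x=(S[2]+S[3]-S[0]-S[1])/2; yaw=np.arctan2(x[1],x[0]); print("nest",c,yaw,[np.linalg.norm(S[i]-S[(i+1)%4]).round(4) for i in range(4)])
for z in (.026,):
  H=plane(m,[f(258,167),f(260,455)],z); d=H[1]-H[0]; print("block",H.mean(0),np.arctan2(d[1],d[0]),np.linalg.norm(d))
```

```text
nest [0.61620245 0.08182508 0.023     ] 0.07382038232372498 [np.float64(0.0647), np.float64(0.0997), np.float64(0.0656), np.float64(0.1)]
block [0.61669851 0.08160003 0.026     ] 0.07775564106278841 0.057858785714057545
```

The block is seated: it is 0.6 mm off centre and the hole spacing matches at the seated height. Now the key.

Run:
```python
from h import *
delta([0.458,-.037,.335],0.31)
```

```text
now [0.5981 0.0804 0.3437] yaw 1.6431 q [ 0.09  0.17  1.83 -0.    1.14 -1.55] F [ 0.6  0.5 -0. ] w 0.997
shift cm [ 14.82 -10.7    0.81] turn [0.003 0.003 1.333]
```

```bash
python3 -m jog '[[[0,7,-5,0.8,0,0,0.67],[0,14.8,-10.7,0.8,0,0,1.33],[0,14.8,-10.7,0.8,0,0,1.33],[0,14.8,-10.7,0.8,0,0,1.33],[0,14.8,-10.7,0.8,0,0,1.33],[0,14.8,-10.7,0.8,0,0,1.33],[0,14.8,-10.7,0.8,0,0,1.33],[0,14.8,-10.7,0.8,0,0,1.33],[0,14.8,-10.7,0.8,0,0,1.33]]]'
python3 - <<'E'
from h import *
m=bot.camera_model("wrist");im=bot.read_camera("wrist");cv2.imwrite("pics/w6.png",im[:,:,::-1])
import pickle;pickle.dump(m,open("w6.pkl","wb"))
delta([0.458,-.037,.335],0.31)
print(proj(m,[[.458,-.037,.078]]))
E
```

```text
time: 7.78
tool_pos: [0.4578, -0.037, 0.3328]
tcp_rot: [-1.844, -2.542, 0.001]
wrist_force: [0.4, 0.2, 0.2]
width: 0.996
now [ 0.4578 -0.037   0.333 ] yaw 0.3155 q [-0.13 -0.09  2.13 -0.    1.11 -0.45] F [ 0.3 -0.8  0.5] w 1.001
shift cm [-0.01  0.01 -0.2 ] turn [-0.001 -0.     0.005]
[[277.27563368 217.9141473 ]]
```

View pics/w6.png

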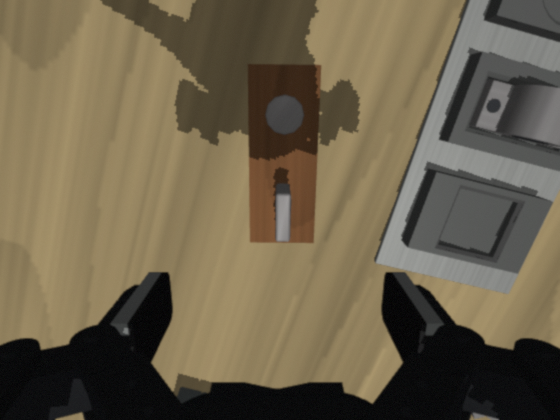

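Run:
```python
from h import *
im=cv2.imread("pics/w6.png")
cv2.imwrite("pics/w6c.png",cv2.resize(im[155:255,235:335],None,fx=6,fy=6,interpolation=cv2.INTER_CUBIC))
```

```text
(no output)
```

View pics/w6c.png

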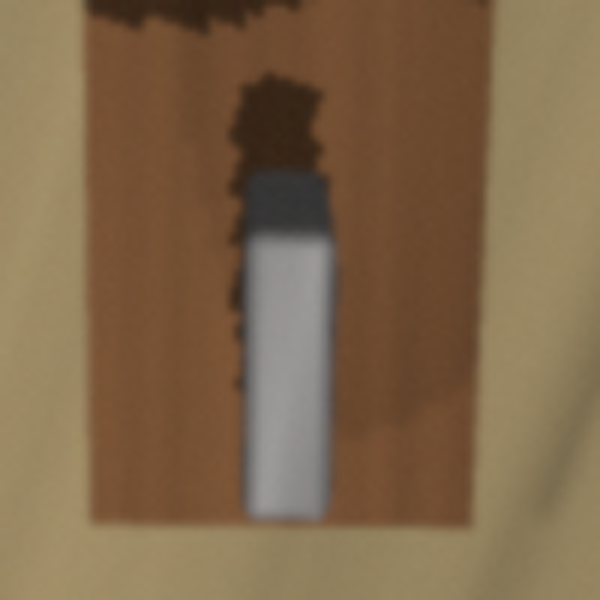

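Run:
```python
from h import *
import pickle
m=pickle.load(open("w6.pkl","rb"))
f=lambda u,v:(235+u/6,155+v/6)
S=plane(m,[f(247,236),f(333,236),f(325,518),f(247,518)],.078); c=S.mean(0)
x=(S[0]+S[1]-S[2]-S[3])/2; yaw=np.arctan2(x[1],x[0]); print("key",c,"x yaw",yaw,[np.linalg.norm(S[i]-S[(i+1)%4]).round(4) for i in range(4)])
# stand edges right side for yaw
E=plane(m,[(248,65),(320,66),(235+470/6,155+525/6),(235+92/6,155+522/6)],.04)
print(E.mean(0),[np.linalg.norm(E[i]-E[(i+1)%4]).round(4) for i in range(4)],[np.arctan2(*(a-b)[[1,0]]) for a,b in ((E[0],E[3]),(E[1],E[2]))])
delta([c[0],c[1],.222],yaw-np.pi/2)
```

```text
key [ 0.46164904 -0.03609088  0.078     ] x yaw 1.8777314625443244 [np.float64(0.0092), np.float64(0.0325), np.float64(0.0087), np.float64(0.0325)]
[ 0.45199461 -0.00536974  0.04      ] [np.float64(0.0489), np.float64(0.1289), np.float64(0.0493), np.float64(0.1291)] [np.float64(1.8771230300308988), np.float64(1.8805429229796555)]
now [ 0.4578 -0.037   0.333 ] yaw 0.3155 q [-0.13 -0.09  2.13 -0.    1.11 -0.45] F [ 0.3 -0.8  0.5] w 1.001
shift cm [-0.04  0.4  11.1 ] turn [-0.001 -0.     0.009]
```

```bash
python3 -m jog '[[[0.3,-0.07,0.4,5,0,0,0.009],[0.3,-0.07,0.4,10,0,0,0.009],[0.5,-0.07,0.4,11.1,0,0,0.009],[0.5,-0.07,0.4,11.1,0,0,0.009],[0.5,-0.07,0.4,11.1,0,0,0.009]]]' 60
python3 - <<'E'
from h import *
m=bot.camera_model("wrist");im=bot.read_camera("wrist");cv2.imwrite("pics/w7.png",im[:,:,::-1])
import pickle;pickle.dump(m,open("w7.pkl","wb"))
delta([0.4617,-.0364,.222],0.307)
E
```

```text
time: 8.45
tool_pos: [0.4633, -0.0366, 0.2247]
tcp_rot: [1.857, 2.53, 0.003]
wrist_force: [-0.1, -0.6, -0.3]
width: 0.505
now [ 0.4633 -0.0366  0.2249] yaw 0.3043 q [-0.13  0.06  2.21 -0.    0.87 -0.44] F [0.4 0.8 0.5] w 0.501
shift cm [ 0.07 -0.15  0.29] turn [ 0.004  0.002 -0.003]
```

View pics/w7.png

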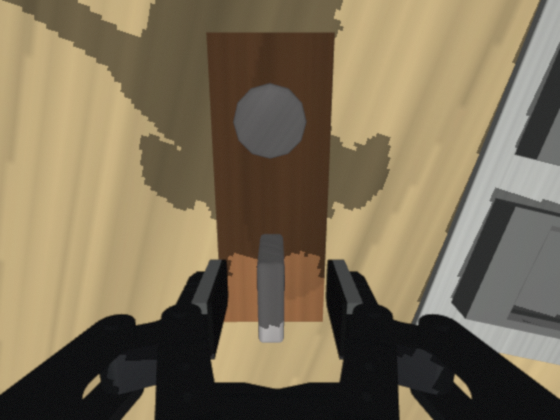

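```bash
python3 -m jog '[[[0.5,0.05,-0.15,0.2,0,0,0],[0.5,0.05,-0.15,0.2,0,0,0],[1,0.05,-0.15,0.2,0,0,0],[1,0.05,-0.15,0.2,0,0,0],[1,0.05,-0.15,0.2,0,0,0],[1,0.05,-0.15,0.2,0,0,0],[1,0.05,-0.15,0.2,0,0,0]]]' 60
python3 - <<'E'
from h import *
delta([0.4617,-.0364,.222],0.307)
E
```

```text
time: 9.38
tool_pos: [0.4605, -0.0364, 0.2209]
tcp_rot: [1.859, 2.532, 0.0]
wrist_force: [-1.0, -0.1, 2.8]
width: 0.103
now [ 0.4605 -0.0364  0.2209] yaw 0.304 q [-0.13  0.06  2.22 -0.    0.87 -0.44] F [-1.  -0.1  2.8] w 0.103
shift cm [-0.03  0.11 -0.11] turn [ 0.     0.    -0.003]
```

```bash
python3 -m jog '[[[1,0,0,-2,0,0,0],[1,0,0,-5,0,0,0],[1,0,0,-5,0,0,0]]]' 60
python3 - <<'E'
from h import *
delta([0.505,-.310,.335],1.66)
E
```

```text
time: 9.75
tool_pos: [0.4616, -0.0366, 0.2726]
tcp_rot: [1.857, 2.529, 0.004]
wrist_force: [0.6, -0.4, -0.4]
width: 0.106
now [ 0.4616 -0.0366  0.2726] yaw 0.304 q [-0.13 -0.02  2.18 -0.    0.97 -0.44] F [ 0.6 -0.4 -0.4] w 0.106
shift cm [-27.4   -4.02  -6.2 ] turn [ 0.002  0.005 -1.356]
```

```bash
python3 -m jog '[[[1,-2,0,-5,0,0,-0.1],[1,-27.4,-4,-6.2,0,0,-1.356],[1,-27.4,-4,-6.2,0,0,-1.356],[1,-27.4,-4,-6.2,0,0,-1.356],[1,-27.4,-4,-6.2,0,0,-1.356],[1,-27.4,-4,-6.2,0,0,-1.356],[1,-27.4,-4,-6.2,0,0,-1.356],[1,-27.4,-4,-6.2,0,0,-1.356],[1,-27.4,-4,-6.2,0,0,-1.356],[1,-27.4,-4,-6.2,0,0,-1.356]]]' 60
python3 - <<'E'
from h import *
m=bot.camera_model("wrist");im=bot.read_camera("wrist");cv2.imwrite("pics/w8.png",im[:,:,::-1])
import pickle;pickle.dump((m,tool()),open("w8.pkl","wb"))
delta([0.473,-.310,.285],1.66)
E
```

```text
time: 11.0
tool_pos: [0.504, -0.3096, 0.3315]
tcp_rot: [0.136, -3.137, -0.001]
wrist_force: [0.3, -0.0, -0.9]
width: 0.107
now [ 0.5041 -0.3096  0.3319] yaw 1.6579 q [-0.59  0.16  1.86  0.    1.12 -2.25] F [ 0.  -0.4 -1.3] w 0.107
shift cm [3.09 0.23 4.69] turn [ 0.001 -0.001 -0.002]
```

View pics/w8.png

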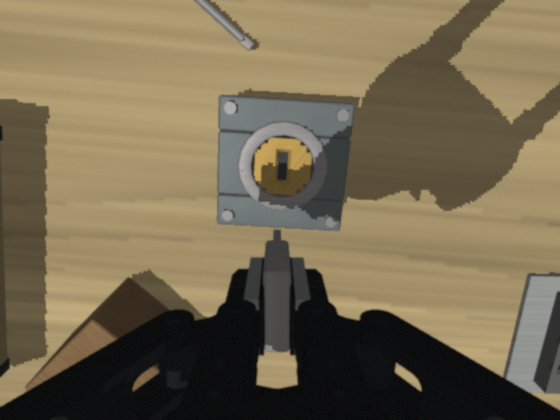

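Run:
```python
from h import *
im=cv2.imread("pics/w8.png")
cv2.imwrite("pics/w8c.png",cv2.resize(im[85:240,205:365],None,fx=4.5,fy=3.8,interpolation=cv2.INTER_CUBIC))
cv2.imwrite("pics/w8k.png",cv2.resize(im[225:365,235:325],None,fx=6,fy=4.2,interpolation=cv2.INTER_CUBIC))
```

```text
(no output)
```

View pics/w8c.png

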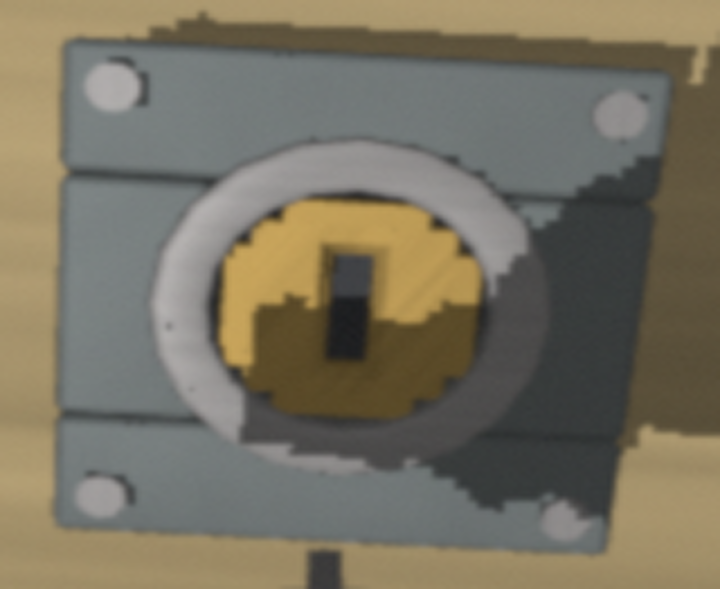

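View pics/w8k.png

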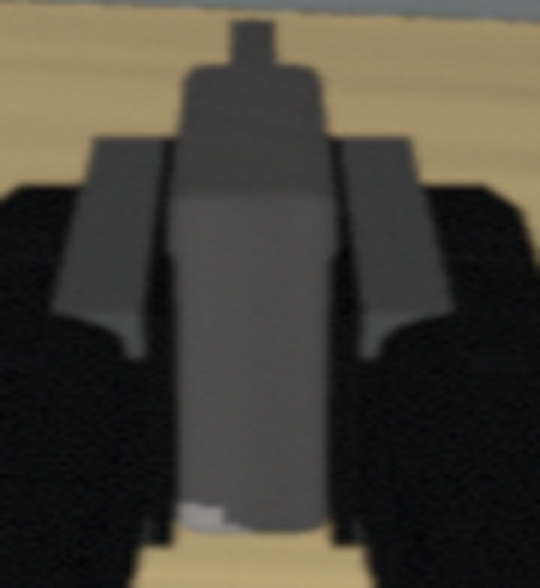

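Run:
```python
from h import *
import pickle
m,(p0,R0,s)=pickle.load(open("w8.pkl","rb"))
f=lambda u,v:(205+u/4.5,85+v/3.8)
g=lambda u,v:(235+u/6,225+v/4.2)
S=plane(m,[f(65,40),f(670,73),f(607,552),f(55,525)],.055)
print("box",S.mean(0),[np.linalg.norm(S[i]-S[(i+1)%4]).round(4) for i in range(4)],"y yaw",[np.arctan2(*d[[1,0]]).round(4) for d in (S[1]-S[0],S[2]-S[3])],"x",[(np.arctan2(*d[[1,0]])+np.pi/2).round(4) for d in (S[3]-S[0],S[2]-S[1])])
sc=plane(m,[f(112,87),f(621,115),f(566,520),f(102,495)],.055); print("screws",sc.mean(0))
B=plane(m,[f(152,305),f(550,310),f(358,138),f(345,472)],.057); print("bezel",B.mean(0),(B[0]+B[1])/2,(B[2]+B[3])/2)
Kw=plane(m,[f(322,245),f(386,245),f(368,360),f(326,360)],.055); print("keyway",Kw.mean(0),[np.linalg.norm(Kw[i]-Kw[(i+1)%4]).round(4) for i in range(4)])
T=lambda q:(R0.T@(q-p0)).round(4)
print("tip",T(plane(m,[g(253,22)],p0[2]-.2099)[0]),"shoulder", [T(q) for q in plane(m,[g(185,68),g(325,68)],p0[2]-.18)])
print("bowtop",[T(q) for q in plane(m,[g(170,195),g(332,195),g(330,528),g(177,528)],p0[2]-.1429)])
```

```text
box [ 0.47340687 -0.30821849  0.055     ] [np.float64(0.0882), np.float64(0.0881), np.float64(0.0891), np.float64(0.0881)] y yaw [np.float64(1.5951), np.float64(1.5951)] x [np.float64(1.5925), np.float64(1.6034)]
screws [ 0.47397233 -0.30801547  0.055     ]
bezel [ 0.47290123 -0.30800623  0.057     ] [ 0.47258913 -0.30804526  0.057     ] [ 0.47321334 -0.3079672   0.057     ]
keyway [ 0.47216373 -0.30815117  0.055     ] [np.float64(0.0097), np.float64(0.0211), np.float64(0.0065), np.float64(0.021)]
tip [ 8.200e-03 -1.000e-04  2.099e-01] shoulder [array([ 0.014 , -0.0052,  0.18  ]), array([0.014 , 0.0052, 0.18  ])]
bowtop [array([ 0.0178, -0.0049,  0.1429]), array([0.0178, 0.0043, 0.1429]), array([-0.0145,  0.0045,  0.1429]), array([-0.0145, -0.0049,  0.1429])]
```

Run:
```python
from h import *
delta([0.4744,-.3081,.280],1.596)
```

```text
now [ 0.5041 -0.3096  0.3319] yaw 1.6579 q [-0.59  0.16  1.86  0.    1.12 -2.25] F [ 0.  -0.4 -1.3] w 0.107
shift cm [2.94 0.4  5.19] turn [ 0.001 -0.001  0.062]
```

```bash
python3 -m jog '[[[1,2.94,0.4,1,0,0,0.062],[1,2.94,0.4,4.9,0,0,0.062],[1,2.94,0.4,4.9,0,0,0.062],[1,2.94,0.4,4.9,0,0,0.062],[1,2.94,0.4,4.9,0,0,0.062]]]' 60
python3 - <<'E'
from h import *
m=bot.camera_model("wrist");im=bot.read_camera("wrist");cv2.imwrite("pics/w9.png",im[:,:,::-1])
import pickle;pickle.dump((m,tool()),open("w9.pkl","wb"))
cv2.imwrite("pics/w9c.png",cv2.resize(im[100:310,190:370,::-1],None,fx=3.5,fy=2.8,interpolation=cv2.INTER_CUBIC))
delta([0.4744,-.3081,.270],1.596)
E
```

```text
time: 11.68
tool_pos: [0.4755, -0.3089, 0.2855]
tcp_rot: [-0.043, 3.139, -0.003]
wrist_force: [1.3, -0.4, -0.4]
width: 0.1
now [ 0.4755 -0.3089  0.2854] yaw 1.598 q [-0.62  0.16  1.96  0.    1.02 -2.22] F [ 0.5 -0.  -0.8] w 0.104
shift cm [0.11 0.09 1.54] turn [-0.002  0.002  0.002]
```

View pics/w9c.png

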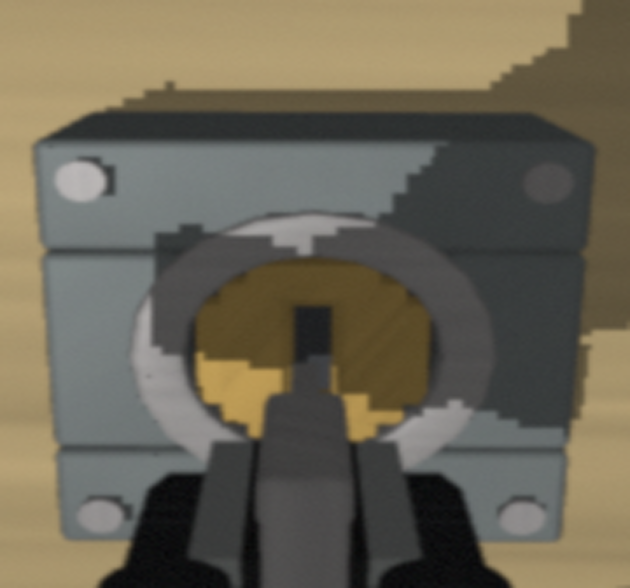

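Run:
```python
from h import *
import pickle
m,(p0,R0,s)=pickle.load(open("w9.pkl","rb"))
f=lambda u,v:(190+u/3.5,100+v/2.8)
T=lambda q:(R0.T@(q-p0)).round(4)
P=lambda u,v,z:T(plane(m,[f(u,v)],z)[0])
S=[P(36,143,.055),P(594,147,.055),P(563,540,.055),P(66,538,.055)]
print("box",np.mean(S,0),S)
sc=[P(81,181,.055),P(548,182,.055),P(523,517,.055),P(103,515,.055)]; print("screw",np.mean(sc,0),sc)
print("bezel L,R,top",P(132,350,.057),P(493,352,.057),P(312,212,.057))
print("keyway end",P(293,305,.055),P(333,305,.055))
print("tip",P(292,358,p0[2]-.2099),P(330,358,p0[2]-.2099),"shoulder top",P(265,397,p0[2]-.18),P(346,397,p0[2]-.18))
```

```text
box [0.00255 0.0015  0.2304 ] [array([ 0.0468, -0.0427,  0.2304]), array([0.046 , 0.0456, 0.2302]), array([-0.0415,  0.0459,  0.2304]), array([-0.0411, -0.0428,  0.2306])]
screw [0.001775 0.0013   0.230425] [array([ 0.0392, -0.036 ,  0.2304]), array([0.039 , 0.0387, 0.2303]), array([-0.0358,  0.0385,  0.2304]), array([-0.0353, -0.036 ,  0.2306])]
bezel L,R,top [ 0.0041 -0.029   0.2285] [0.0037 0.0311 0.2284] [0.0333 0.001  0.2284]
keyway end [ 0.0133 -0.0021  0.2304] [0.0133 0.0045 0.2304]
tip [ 0.0091 -0.0021  0.2099] [0.0091 0.0036 0.2099] shoulder top [ 0.0133 -0.0053  0.18  ] [0.0133 0.005  0.18  ]
```

```bash
python3 -m jog '[[[1,0.12,0.1,0.6,0,0,0],[1,0.12,0.1,1.2,0,0,0],[1,0.12,0.1,1.8,0,0,0],[1,0.12,0.1,2.1,0,0,0],[1,0.12,0.1,2.4,0,0,0],[1,0.12,0.1,2.6,0,0,0],[1,0.12,0.1,2.8,0,0,0],[1,0.12,0.1,2.8,0,0,0]]]' 60
python3 - <<'E'
from h import *
im=bot.read_camera("wrist")
cv2.imwrite("pics/w10c.png",cv2.resize(im[100:330,190:370,::-1],None,fx=3.5,fy=2.6,interpolation=cv2.INTER_CUBIC))
delta([0.4744,-.3081,.2349],1.596)
E
```

```text
time: 12.72
tool_pos: [0.4733, -0.3075, 0.2555]
tcp_rot: [0.043, -3.141, -0.0]
wrist_force: [0.2, 0.6, -0.4]
width: 0.104
now [ 0.4734 -0.3075  0.2557] yaw 1.598 q [-0.62  0.2   1.98 -0.    0.96 -2.22] F [-1.   0.1  0.3] w 0.104
shift cm [-0.1  -0.06  2.08] turn [-0.     0.     0.002]
```

View pics/w10c.png

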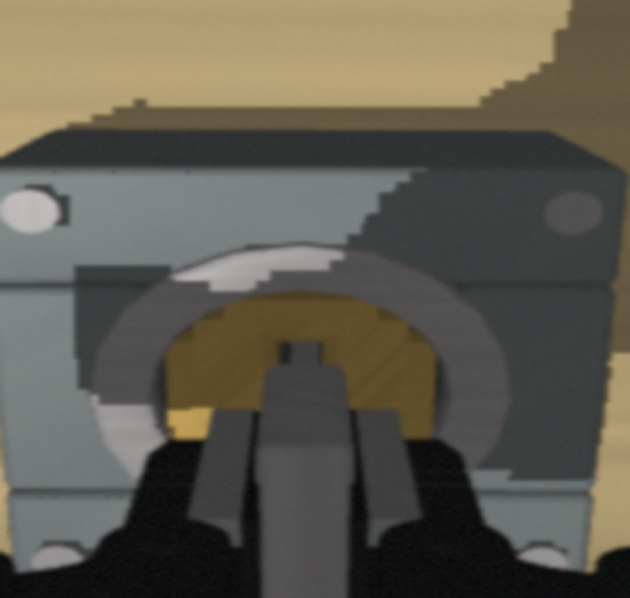

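```bash
python3 -m jog '[[[1,-0.07,-0.07,0,0,0,0],[1,-0.07,0.05,0.3,0,0,0],[1,-0.07,-0.19,0.5,0,0,0],[1,-0.07,0.05,0.7,0,0,0],[1,-0.07,-0.19,0.8,0,0,0],[1,-0.07,0.05,0.9,0,0,0],[1,-0.07,-0.19,1.0,0,0,0],[1,-0.07,0.05,1.1,0,0,0],[1,-0.07,-0.19,1.2,0,0,0],[1,-0.07,0.05,1.3,0,0,0],[1,-0.07,-0.19,1.4,0,0,0],[1,-0.07,-0.07,1.4,0,0,0]]]' 80
python3 - <<'E'
from h import *
delta([0.4744,-.3081,.2349],1.596)
E
```

```text
time: 14.28
tool_pos: [0.4737, -0.308, 0.241]
tcp_rot: [0.043, -3.14, -0.001]
wrist_force: [-0.0, 0.6, -1.0]
width: 0.102
now [ 0.4737 -0.308   0.241 ] yaw 1.598 q [-0.62  0.22  1.99 -0.    0.94 -2.22] F [-0.   0.6 -1. ] w 0.102
shift cm [-0.07 -0.01  0.61] turn [ 0.001 -0.001  0.002]
```

```bash
python3 -m jog '[[[1,-0.03,0.1,0.15,0,0,0],[1,-0.03,-0.12,0.3,0,0,0],[1,-0.03,0.1,0.4,0,0,0],[1,-0.03,-0.12,0.5,0,0,0],[1,-0.03,0.1,0.6,0,0,0],[1,-0.03,-0.12,0.7,0,0,0],[1,-0.03,0.1,0.75,0,0,0],[1,-0.03,0,0.8,0,0,0],[1,-0.03,0,0.8,0,0,0]]]' 80
python3 - <<'E'
from h import *
im=bot.read_camera("wrist")
cv2.imwrite("pics/w11c.png",cv2.resize(im[100:330,190:370,::-1],None,fx=3.5,fy=2.6,interpolation=cv2.INTER_CUBIC))
delta([0.4744,-.3081,.2349],1.596)
E
```

```text
time: 15.4
tool_pos: [0.4746, -0.3083, 0.2358]
tcp_rot: [-0.043, 3.141, -0.0]
wrist_force: [-4.1, 4.1, 11.9]
width: 0.101
now [ 0.4747 -0.3083  0.2358] yaw 1.598 q [-0.62  0.22  1.99  0.    0.93 -2.22] F [-3.7  3.7 12.5] w 0.1
shift cm [0.03 0.02 0.09] turn [-0.     0.     0.002]
```

View pics/w11c.png

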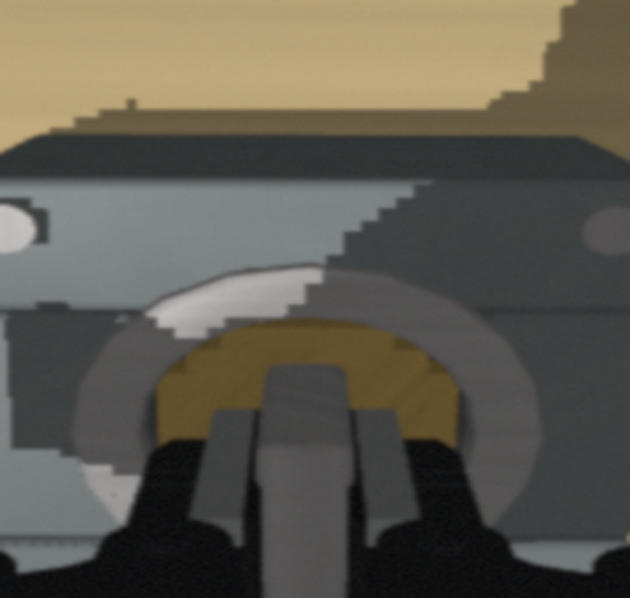

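```bash
python3 -m jog '[[[1,0,0.12,0.1,0,0,0],[1,0,-0.12,0.1,0,0,0],[1,0,0.12,0.2,0,0,0],[1,0,-0.12,0.2,0,0,0],[1,0,0.12,0.2,0,0,0],[1,0,0,0.2,0,0,0],[1,0,0,0.2,0,0,0]]]' 80
python3 - <<'E'
from h import *
delta([0.4744,-.3081,.2349],1.596)
E
```

```text
time: 16.32
tool_pos: [0.4748, -0.3084, 0.2357]
tcp_rot: [-0.043, 3.141, -0.0]
wrist_force: [-8.3, 6.9, 23.1]
width: 0.1
now [ 0.4748 -0.3084  0.2357] yaw 1.598 q [-0.62  0.22  1.99  0.    0.93 -2.22] F [-8.3  6.9 23.1] w 0.1
shift cm [0.04 0.03 0.08] turn [-0.     0.     0.002]
```

```bash
python3 -m jog '[[[1,0,0,-0.1,0,0,0],[1,0,-0.02,-0.15,0,0,0.14],[1,0.01,-0.04,-0.15,0,0,0.28],[1,0.01,-0.05,-0.15,0,0,0.42],[1,0.02,-0.07,-0.15,0,0,0.56],[1,0.03,-0.08,-0.15,0,0,0.7],[1,0.04,-0.1,-0.15,0,0,0.84],[1,0.06,-0.11,-0.15,0,0,0.98],[1,0.07,-0.12,-0.15,0,0,1.12],[1,0.07,-0.12,-0.15,0,0,1.12]]]' 90
python3 - <<'E'
from h import *
im=bot.read_camera("wrist")
cv2.imwrite("pics/w12c.png",cv2.resize(im[100:330,190:370,::-1],None,fx=3.5,fy=2.6,interpolation=cv2.INTER_CUBIC))
delta([0.4731,-.3081,.2349],0.0);s=bot.read_state();print(s["torque"])
E
```

```text
time: 17.58
tool_pos: [0.4743, -0.3093, 0.2358]
tcp_rot: [1.633, 2.683, 0.001]
wrist_force: [-3.4, 5.3, 15.5]
width: 0.103
now [ 0.4743 -0.3093  0.2358] yaw 0.4779 q [-0.62  0.22  1.99  0.    0.93 -1.1 ] F [-3.7  6.  14.5] w 0.098
shift cm [ 0.16 -0.05  0.09] turn [0.001 0.    0.478]
[1.06904225 0.70528766 0.14763924]
```

View pics/w12c.png

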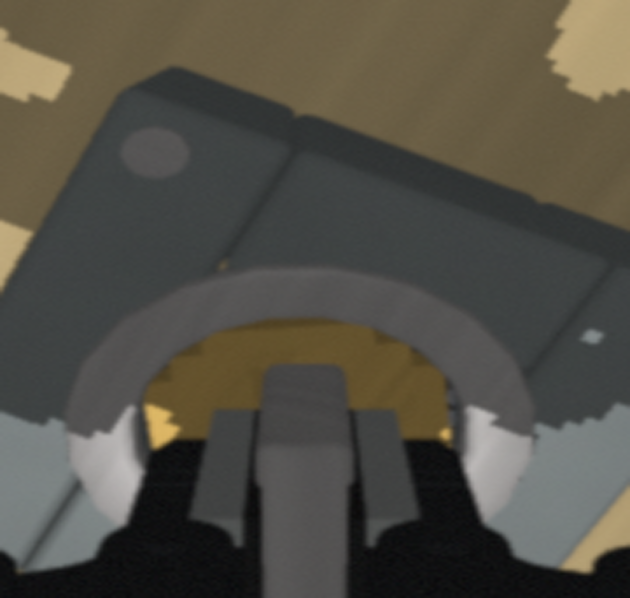

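```bash
python3 -m jog '[[[1,0,-0.02,0,0,0,0.13],[1,0.01,-0.04,0,0,0,0.26],[1,0.01,-0.05,0,0,0,0.39],[1,0.02,-0.06,0,0,0,0.51],[1,0.02,-0.06,0,0,0,0.51],[1,0.02,-0.06,0,0,0,0.51],[1,0.02,-0.06,0,0,0,0.51]]]' 90
python3 - <<'E'
from h import *
im=bot.read_camera("wrist");cv2.imwrite("pics/w13.png",im[:,:,::-1])
delta([0.4731,-.3081,.2349],0.0);s=bot.read_state();print(s["torque"],s["joint_vel"].round(4))
E
```

```text
time: 18.5
tool_pos: [0.4737, -0.3096, 0.2358]
tcp_rot: [2.256, 2.185, 0.001]
wrist_force: [-4.0, 3.9, 14.1]
width: 0.104
now [ 0.4736 -0.3096  0.2358] yaw -0.0317 q [-0.62  0.22  1.99  0.    0.93 -0.59] F [-4.   5.3 14.4] w 0.103
shift cm [ 0.14 -0.06  0.09] turn [ 0.001  0.    -0.032]
[0.91596202 0.75442828 0.11700507] [-0.0005 -0.0006 -0.0013  0.0009 -0.0002  0.0003]
```

View pics/w13.png

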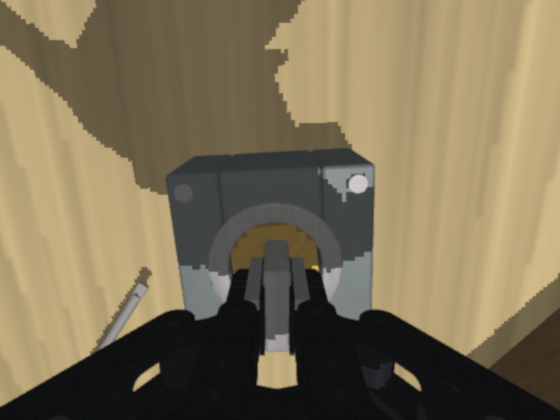

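Run:
```python
from h import *
im=bot.read_camera("top")[:,:,::-1];cv2.imwrite("pics/top1.png",im)
```

```text
(no output)
```

View pics/top1.png

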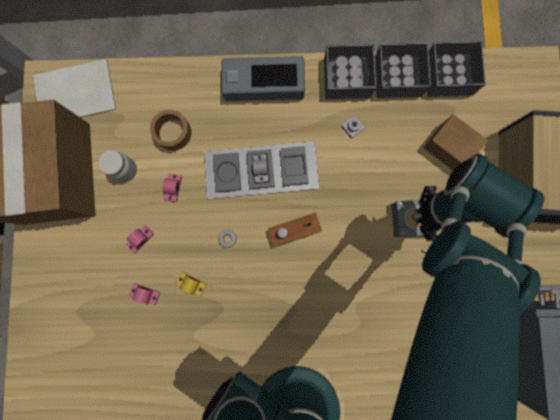

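The top view shows the block in the middle nest at (260,169), the bystanders in view where they started (the arm hides the screwdriver), and the arm holding the key at the lock at (415,218). Handing in.

```bash
python3 -c "
from workcell import bot
print(bot.read_state()['time']); print(bot.finish_job())"
```

```text
18.6
the job is handed in; nothing more can be done
None
```

I set the grey bearing block down in the oblong (middle) nest and let go of it. Then I took the flat key from the stand, wiggled it fully into the lock and turned it clockwise. I handed the job in at 18.6 s with the key still gripped and held turned. No verdict is reported, so these are my own last checks:

- **Block:** in the wrist image after release it was about 0.6 mm off the nest's centre and 0.004 rad out of line. The spacing of its foot holes matched the seated height, and it still looked in place in the final top view.
- **Key depth:** the key stopped solid under about 23 N and stayed at that height through the turn. My estimate of the tip is about 29 mm below the mouth, allowing for about 1 mm of grip error. At the end the arm was pressing down with about 14 N.
- **Key turn:** the gripper turned 1.63 rad with no slip seen between key and fingers. I did not measure the lock itself. With about 0.15 rad of slack it should stand near 1.48 rad. The arm was at rest, still gripping with 90 N commanded.
- **Other things on the bench:** in the final top view those in sight were where they started. The arm hid the screwdriver in that view. It was partly in the last wrist picture, but I did not measure its position.

Nothing failed. The one disagreement was in the wrist camera measurements, which differed from each other and from the arm's readings by 1 to 2 mm. I corrected for that before placing the block and before gripping and inserting the key.

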